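# Index the depth gauge four clicks and lock it

## Task

Set the bench depth gauge for the next row of bao pits: turn its crank clockwise (seen from above) by exactly four clicks of the dial inside, felt as bumps in the turning load, never letting it run on to a fifth, and only then slide the red-knobbed lock bolt fully home towards the drum. Work gently, let go of everything, and leave the tools around it where they are.

Things in the scene. Friction and masses are not known exactly. Their poses are not given: they have to be found in the camera images.
- head: Depth gauge fixed to the bench: green base plate (130 x 275 x 12 mm), dark iron drum (96 mm across, top 60 mm above the bench) with a crank on it, beside it a lock bolt. Origin on the bench under the drum's vertical axis; z up, +y points along the plate from drum to lock bolt. Plate from 70 mm on the -y side to 205 mm on the +y side, 65 mm either way in x.
- crank: Steel crank on the drum. Origin on the drum's axis, 62 mm above the bench; it turns about this vertical axis, its x axis points along the arm to the peg. Arm 18 mm wide, top at 72 mm; hub 32 mm across, top at 76 mm. Starts within 15 degrees of head +y turned 10 degrees counter-clockwise; can turn 170 degrees clockwise and more. Stays where left. Never pinch or push it with over 40 N.
- crank_peg (a point): Middle of the crank's light wooden upright peg, 94 mm above the bench: 16 mm diameter, from 72 to 117 mm above the bench, 55 mm out from the drum's axis. Can be pushed from behind or loosely straddled by the fingers. Worn drive: at first the crank turns nearly free (under 1 N at the peg) through an unknown 5 to 95 degrees, then takes up the dial in the drum.
- drum_top (a point): Centre of the drum's top, on its axis, 60 mm above the bench. Inside: a dial with notches 18 degrees apart, at rest in one. Each click: load at the peg along its path jumps to about 7 to 10 N, fades to nothing over 9 degrees up to the crest, then the dial snaps on by itself into the next notch and the crank is nearly free for 9 degrees. One rise and fall = one click. Drawing the crank back does not undo it.
- pin_tip (a point): Tip of the 10 mm brass depth pin at the centre of the crank's hub, on the drum's axis, at the start 86 mm above the bench (10 mm above the hub). It rises only 0.25 mm at each click, too little to measure: 1 mm for the four clicks.
- lock_bolt: Brass lock bolt with upright red knob, in a track on the base plate. Slides 40 mm along head -y, towards the drum, from open (start; origin 165 mm from the drum's axis) to home at a hard stop (125 mm). Origin at the bolt's underside, 23 mm above the bench; axes as the head's. Needs about 2 N, stays where it is left. Do not press it with over 40 N.
- lock_grip (a point): Centre of the lock bolt's red knob, 50 mm above the bench: 30 mm wide across the track, 14 mm along it, from 33 to 67 mm above the bench. It is 165 mm from the drum's axis along head +y when open, 125 mm when fully home.
- rasp_stand: Loose wooden stand, 70 x 150 x 60 mm, with three rasps upright in a row, 208 mm high in all; origin under its centre. Leave alone.
- seed_pot: Loose turned wooden seed pot with lid, 84 mm across, 96 mm high; origin under its centre. Leave alone.
- claw_hammer: Loose iron hammer about 250 mm long lying on the bench; origin on the bench about its middle. Leave alone.
- bone_stick: Loose yellowed bone measuring stick, 220 x 26 x 6 mm, lying flat; origin under its centre. Leave alone.

How it is judged (in metres and radians):
On the way, in this order (a step that is already met when the one before it is completed fails the run):
1. the dial rests in the fourth notch on, with the lock bolt still open (z of pin_tip in the frame of head between 0.0869 and 0.0871 m and y of lock_grip in the frame of head above 0.155 m), for 0.3 s.
2. the lock bolt is home (y of lock_grip in the frame of head below 0.129 m), for 0.2 s.
At the end, for the whole second after the job is handed in: The dial rests four clicks on from its start (depth pin up by 1 mm, within 0.1 mm: each click is 0.25 mm) and the lock bolt is home to within 4 mm (z of pin_tip in the frame of head between 0.0869 and 0.0871 m and y of lock_grip in the frame of head below 0.129 m); the robot touches nothing.
It fails at once if the dial runs over the crest towards a fifth click, or back over the crest behind its start (z of pin_tip in the frame of head above 0.08717 m or z of pin_tip in the frame of head below 0.08583 m).
It fails at once if the fingers press the crank with more than 50 N (contact force between the fingers and crank above 50 N).
It fails at once if the fingers press the lock bolt with more than 50 N (contact force between the fingers and lock_bolt above 50 N).
It fails at once if a tool, the stick or the pot nearby is moved by more than 20 mm or tipped (distance of any of rasp_stand, seed_pot, claw_hammer, bone_stick from where it was at the start of the episode above 0.02 m or angle between any of rasp_stand, seed_pot's own z axis and vertical above 0.3 rad).
It also fails if it takes over 72 s, if anything falls off the work surface, if the arm or the gripper's body presses on something with over 40 N, if the wrist force passes 120 N, or if a joint passes its speed limit or range.

## Robot

A 6-joint arm with a two-finger parallel gripper is mounted at the origin on the work surface. World frame = base frame: x ahead of the robot, y to its left, z up, the work surface at z = 0. Lengths are in mm, angles in rad, forces in N, time in s.
With the tool pointing down it reaches from about 400 to 925 mm from the base axis. Payload 12.5 kg.
Tool frame: the origin (TCP) lies at the centre of the arm's flange, where the gripper is bolted on; the fingertips stand 190 mm ahead of it and the grasp point (between the pads) lies env.grip_point_offset ahead of it (env.grip_point_offset is the distance from the TCP to the grasp point, in mm); z points along the fingers, x is the direction in which the jaws open and shut, and the axes are right-handed (so a half turn about z gives the same grasp; the last joint's range is limited). The gripper opens to 95 mm and grips with 3 to 60 N. Pads are 20 mm wide; open, the fingers measure 119 mm over their backs; the gripper's body (75 mm by 180 mm) begins 59 mm behind the grasp point.
Start: joints at [1.113, 0.491, 1.559, -0, 1.092, -0.106], TCP at [215.344, 586.73, 404.761] pointing down, gripper open.
Joint ranges: [-3.1, 3.1], [-0.84, 2.19], [0.05, 2.79], [-1.13, 4.28], [0.06, 2.93], [-2.69, 2.69]. Speed limits (rad/s): [2.22, 2.22, 2.79, 3.14, 3.14, 3.14].

## Interface

Orientations are given as [roll, pitch, yaw] about the fixed x, y, z axes, in that order (R = Rz(yaw) Ry(pitch) Rx(roll)).
In Python, from cell import state, read_camera, camera_model, job_done, env gives the robot as it stands.
- The arm moves only by the tool arm_command, never from a script. Its argument "steps" is a list of rows, each a list of 6 numbers: the shift along the tool's x, y, z in cm, then the turn, a rotation vector about the tool's x, y, z in degrees. In form: [[dx, dy, dz, rx, ry, rz], ...]. A call has 1 to 12 rows; each row is the pose to reach, as a shift and turn from the pose commanded when the call began, along the tool's axes at that moment; what a row does not reach only later rows make up. A row lasts 1/12 s, in which the tool goes at most 41.7 mm and 7.16 degrees, less where a joint would pass 70% of its speed; a pose out of reach is approached as far as the arm can. A call with a gripper value outside its range is refused whole. "jaw" is the finger opening in cm, from 0 to 9.51, set as the call begins (left out, the last holds). The fingers move at their own pace and stop on an object; the grip force is fixed at half the most. Time passes only in rows, so rows that repeat a pose let the fingers close. It gives the time, the measured TCP pose, the force and the opening at its end, in the units of the state.
- state(): the state, without advancing time (a new reading comes with each control period).
- read_camera(name): name is "scene" or "top" or "wrist"; returns the picture (400x640x3 uint8, red, green, blue); there is no depth.
- camera_model(name): a dict with "K" (3x3 intrinsics, pixels), "xyz" and "rotation" of the camera in the world. Camera axes: x right, y up, looking along -z (the intrinsics and any distortion apply to the point x, -y, -z); pixel columns grow to the right and rows downward; lengths in mm; the calibration is good to about 2 mm. A picture is of the moment at which its call begins: read the wrist's pose just before it. camera_model takes no time and is no camera call; for the wrist camera it gives the pose at the moment of the call.
- job_done(): hands the job in, once; it reports no verdict.
The state is a dict: "t": time; "joints": joint angles; "qvel": joint speeds; "tau": joint torques, N m; "eef_pos": TCP position; "tcp_rot": TCP orientation; "ft_force": force on the tool from outside, world axes, zero at the start; "moment": the same for the moment, N m; "opening": opening from 0.0 (shut) to 1.0 (fully open).
Only numpy, scipy, OpenCV 4.12 (cv2) and the standard library are available. Lean on these libraries where they do the work, as an engineer would, in place of code of your own. Each camera call takes 0.05 s, during which the arm holds its last target. There are 200 camera calls.

## Working session

There is one attempt and no reset: what is moved stays moved. The work goes in short steps, Python scripts to look and compute and a tool call to move; the robot and the scene stay as the last step left them, time stands still between calls to the robot, and variables do not carry over. Pictures are saved under pics/ and viewed, about 8 in all and at most 12, crops included, and the job is handed in when it is done.

Besides the shell and the picture viewer there is one more tool, called after "Request:" in YAML: its name, and indented under it one key for each argument. arm_command: Moves the arm, as the interface text tells. Its arguments: {"type":"object","properties":{"steps":{"type":"array"},"jaw":{"type":"number"}},"required":["steps"]}

```bash
mkdir -p pics; ls; python3 - <<'E'
from cell import *
import cv2
print(env.grip_point_offset, state())
for n in("scene","top"):
    m=camera_model(n); print(n,m)
    cv2.imwrite(f"pics/{n}0.png",read_camera(n)[:,:,::-1])
E
```

```text
pics
171.3 {'t': 0.0, 'joints': array([ 1.11341910e+00,  4.91575953e-01,  1.55946327e+00,  4.70509151e-08,
        1.09171665e+00, -1.05591650e-01]), 'qvel': array([ 0.00059142,  0.00031101, -0.00054221,  0.0003849 , -0.00158778,
       -0.00027066]), 'tau': array([ 6.30582035e-04, -6.12644148e+01, -2.58204818e+01,  6.92835893e-02,
        4.79797251e-02, -7.08660923e-05]), 'eef_pos': array([215.31723232, 586.70217596, 404.14668328]), 'tcp_rot': array([-3.14147001e+00,  1.15673628e-03,  1.21901080e+00]), 'ft_force': array([ 0.07608907,  0.16398898, -0.50971847]), 'moment': array([ 0.02043114,  0.02974948, -0.02572799]), 'opening': 0.9986925861184605}
scene {'K': array([[361.1258691 ,   0.        , 323.10596186],
       [  0.        , 361.1258691 , 200.90716204],
       [  0.        ,   0.        ,   1.        ]]), 'xyz': array([1216.59860184,  -77.39378854,  858.230583  ]), 'rotation': array([ 0.69634392, -0.00205938,  1.45160271])}
top {'K': array([[373.10817255,   0.        , 318.09649542],
       [  0.        , 373.10817255, 204.69465345],
       [  0.        ,   0.        ,   1.        ]]), 'xyz': array([ 420.29287954,   -4.52681798, 1134.57774636]), 'rotation': array([ 0.14342394,  0.00322653, -1.59861282])}
```

View pics/top0.png

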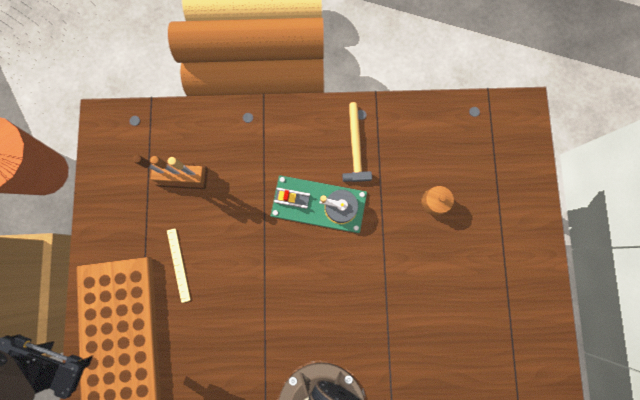

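View pics/scene0.png

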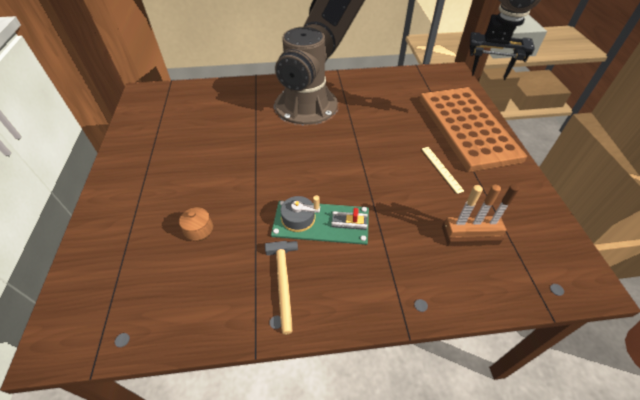

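The top view shows the gauge near pixel (320,203), with the drum at about (342,206) and the bolt at about (287,197). The hammer head is at (357,177), the pot at (438,200) and the rasps at (178,173). I'll enlarge it.

```bash
cat > h.py <<'E'
import numpy as np, cv2
from scipy.spatial.transform import Rotation as R
from cell import *
def ray(n,uv,z,m=None):
    m=m or camera_model(n); u,v=uv; K=m["K"]
    d=R.from_euler("xyz",m["rotation"]).as_matrix()@np.array([(u-K[0,2])/K[0,0],-(v-K[1,2])/K[1,1],-1])
    c=np.array(m["xyz"]); return c+d*(z-c[2])/d[2]
def proj(n,p,m=None):
    m=m or camera_model(n); K=m["K"]
    q=R.from_euler("xyz",m["rotation"]).as_matrix().T@(np.array(p)-m["xyz"])
    return np.array([K[0,0]*q[0]/-q[2]+K[0,2],K[1,1]*-q[1]/-q[2]+K[1,2]])
def crop(src,dst,x0,y0,x1,y1,s):
    cv2.imwrite(dst,cv2.resize(cv2.imread(src)[y0:y1,x0:x1],None,fx=s,fy=s,interpolation=cv2.INTER_CUBIC))
E
python3 -c "
from h import *
crop('pics/top0.png','pics/topc.png',262,165,382,245,6)"
```

```text
(no output)
```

View pics/topc.png

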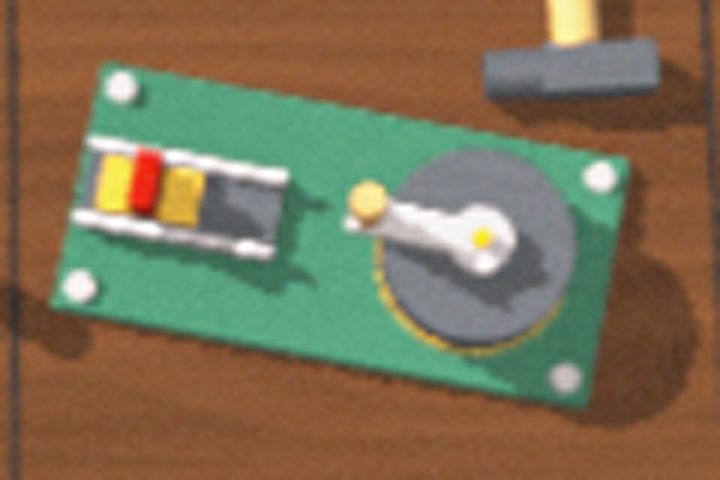

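In the crop, the plate corners are (103,62), (628,155), (588,408) and (52,306). The pin is at (482,238), the peg top at (369,200) and the knob top at (147,181).

```bash
python3 - <<'E'
from h import *
P=lambda x,y,z: ray("top",(262+(x+.5)/6-.5,165+(y+.5)/6-.5),z)[:2]
c=[P(*a,12) for a in((103,62),(628,155),(588,408),(52,306))]
for q in c: print(q.round(1))
a=((c[0]-c[1])+(c[3]-c[2])); th=np.arctan2(a[1],a[0]); print("head y dir deg",np.degrees(th))
u=a/np.linalg.norm(a); print("centre->axis",(sum(c)/4-67.5*u).round(1), [np.linalg.norm(c[i]-c[i-1]).round() for i in range(4)])
pin=P(482,238,86);peg=P(369,200,117);k=P(147,181,67)
print("pin",pin,"peg",peg,"knob",k,np.linalg.norm(peg-pin),np.linalg.norm(k-pin))
print("crank deg",np.degrees(np.arctan2(*(peg-pin)[::-1])),"knob dir",np.degrees(np.arctan2(*(k-pin)[::-1])))
E
```

```text
[678.4 113. ]
[ 622.4 -153.7]
[ 494.2 -127.7]
[553.2 140.4]
head y dir deg 77.85978801035468
centre->axis [572.9 -73. ] [np.float64(128.0), np.float64(273.0), np.float64(131.0), np.float64(275.0)]
pin [571.12259618 -73.00165552] peg [585.80525691 -19.63016973] knob [606.29018737  86.71442502] 55.354277353429566 163.54200027336344
crank deg 74.6182574913106 knob dir 77.58229836626018
```

Request:
arm_command:
  steps:
    - [-2.4,3.0,0,0,0,3.8]
    - [-4.8,6.0,0,0,0,7.6]
    - [-7.2,9.0,0,0,0,11.4]
    - [-9.6,12.0,0,0,0,15.2]
    - [-12.0,15.0,0,0,0,19.0]
    - [-14.4,18.0,0,0,0,22.8]
    - [-16.8,21.0,0,0,0,26.6]
    - [-19.2,24.0,0,0,0,30.4]
    - [-21.6,27.0,0,0,0,34.2]
    - [-24.0,30.0,0,0,0,38.0]
    - [-26.4,33.0,0,0,0,41.8]
    - [-28.8,36.0,0,0,0,45.6]
  jaw: 2.2

```text
t: 1.1
eef_pos: [454.6, 190.5, 404.7]
tcp_rot: [-3.141, 0.0, 0.42]
ft_force: [1.0, 0.7, 0.5]
opening: 0.25
```

```bash
cat >> h.py <<'E'
AX=np.array([572.,-73.])
def goto(x,y,z,yawdeg,n=1):
    s=state(); p=np.array(s["eef_pos"]); M=R.from_euler("xyz",s["tcp_rot"])
    T=R.from_euler("xyz",[np.pi,0,np.radians(yawdeg)])
    d=M.inv().apply(np.array([x,y,z])-p)/10; r=(M.inv()*T).as_rotvec(degrees=True)
    return np.r_[d,r]
def show(*a):
    np.set_printoptions(suppress=True,precision=2); print(repr(goto(*a)))
E
python3 -c "
from h import *
show(586,-20,400,0); print(state()['eef_pos'],state()['t'])"
```

```text
array([ 3.42, 24.58,  0.47, -0.01,  0.01, 24.06])
[454.62 190.52 404.7 ] 1.1
```

Request:
arm_command:
  steps:
    - [0.4,3.1,0,0,0,3.0]
    - [0.9,6.2,0,0,0,6.0]
    - [1.3,9.2,0,0,0,9.0]
    - [1.7,12.3,0,0,0,12.0]
    - [2.1,15.4,0,0,0,15.0]
    - [2.6,18.4,0,0,0,18.0]
    - [3.0,21.5,0,0,0,21.0]
    - [3.4,24.6,0,0,0,24.0]
    - [3.4,24.6,0,0,0,24.0]
    - [3.4,24.6,0,0,0,24.0]

```text
t: 1.93
eef_pos: [586.4, -19.2, 404.0]
tcp_rot: [-3.141, 0.001, 0.002]
ft_force: [0.2, 0.9, 0.4]
opening: 0.231
```

```bash
python3 - <<'E'
from h import *
import json
m=camera_model("wrist"); im=read_camera("wrist")
cv2.imwrite("pics/w0.png",im[:,:,::-1]); json.dump({k:np.array(v).tolist() for k,v in m.items()},open("w0.json","w")); print(m); s=state();print(s["eef_pos"],s["tcp_rot"],s["ft_force"],s["t"])
E
```

```text
{'K': array([[279.16200763,   0.        , 320.47957644],
       [  0.        , 279.16200763, 202.19641073],
       [  0.        ,   0.        ,   1.        ]]), 'xyz': array([586.24780615,  60.41738622, 384.16597442]), 'rotation': array([-0.28268615,  0.00150797,  0.00243825])}
[585.93050163 -18.24745259 404.15549686] [-3.14116121e+00  1.26434130e-03  3.84682428e-03] [-0.10996206  0.14087204 -1.34785079] 1.9833
```

View pics/w0.png

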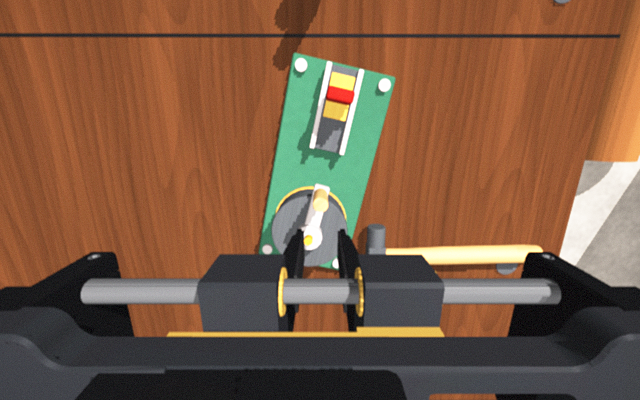

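The peg's tan cylinder spans about (320,190) to (320,211), the pin tip is at about (307,240) and the red knob's top is at about (340,95). I'll compare these with the projections of my estimates.

```bash
python3 - <<'E'
from h import *
import json
m={k:np.array(v) for k,v in json.load(open("w0.json")).items()}
for n,p in dict(pegtop=(586,-20,117),pegbot=(586,-20,72),pin=(572,-73,86),knob=(572+165*.21,-73+165*.978,67)).items(): print(n,proj("w",p,m).round(1))
crop('pics/w0.png','pics/w0c.png',260,60,400,270,4) if 0 else crop('pics/w0.png','pics/w0c.png',270,70,380,260,3.15)
E
```

```text
pegtop [320.4 204.9]
pegbot [320.5 193.7]
pin [308.3 240.9]
knob [340.2  93.8]
```

View pics/w0c.png

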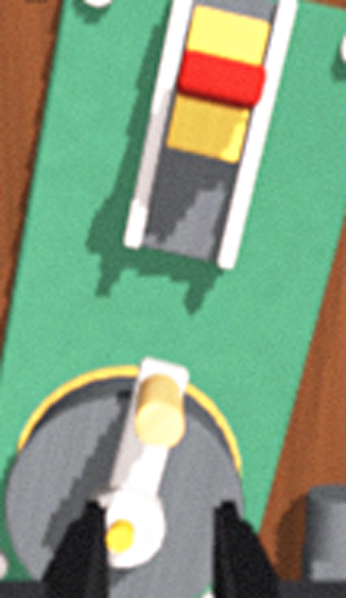

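Both estimates agree to within 1 px, so I'm going down to straddle the peg.

```bash
python3 -c "
from h import *
show(586.2,-20.,269.5,0)"
```

```text
array([ 0.04,  0.18, 13.47, -0.02,  0.07,  0.22])
```

Request:
arm_command:
  steps:
    - [0,0.15,3,0,0,0]
    - [0,0.15,6,0,0,0]
    - [0,0.15,8,0,0,0]
    - [0,0.15,10,0,0,0]
    - [0,0.15,12,0,0,0]
    - [0,0.15,13.4,0,0,0]
    - [0,0.15,13.4,0,0,0]
    - [0,0.15,13.4,0,0,0]

```text
t: 2.65
eef_pos: [585.8, -18.6, 270.7]
tcp_rot: [-3.141, 0.001, 0.006]
ft_force: [-0.6, -1.0, 0.3]
opening: 0.233
```

```bash
cat >> h.py <<'E'
# arc: centre on circle radius 55 about AX at angle a (deg); tool yaw = a-75
def arc(a1,n,r=55,z=269.5):
    s=state(); p=np.array(s["eef_pos"][:2])-AX; a0=np.degrees(np.arctan2(p[1],p[0]))
    f=s["ft_force"]; t=np.array([np.sin(np.radians(a0)),-np.cos(np.radians(a0))])
    print("t",s["t"],"a0 %.2f r %.1f z %.1f yaw %.1f"%(a0,np.hypot(*p),s["eef_pos"][2],np.degrees(s["tcp_rot"][2])),"Ftan %.2f"%(f[:2]@t),f.round(1))
    for i in range(1,n+1):
        a=a0+(a1-a0)*i/n; b=np.radians(a); print((goto(AX[0]+r*np.cos(b),AX[1]+r*np.sin(b),z,a-75)).round(2).tolist())
E
python3 -c "
from h import *
arc(66,4)"
```

```text
t 2.65 a0 75.81 r 56.2 z 270.7 yaw 0.3 Ftan -0.34 [-0.6 -1.   0.3]
[0.2, 0.18, 0.12, -0.02, 0.07, 1.97]
[0.42, 0.25, 0.12, -0.02, 0.07, 4.43]
[0.64, 0.33, 0.12, -0.01, 0.08, 6.88]
[0.86, 0.42, 0.12, -0.01, 0.08, 9.33]
```

Request:
arm_command:
  steps:
    - [0.2,0.18,0.1,0,0,2]
    - [0.42,0.25,0.1,0,0,4.4]
    - [0.42,0.25,0.1,0,0,4.4]
    - [0.42,0.25,0.1,0,0,4.4]

```text
t: 2.98
eef_pos: [590.3, -21.6, 270.9]
tcp_rot: [3.142, -0.002, -0.071]
ft_force: [-0.8, 0.4, -0.3]
opening: 0.231
```

```bash
python3 -c "
from h import *
arc(66,3)"
```

```text
t 2.9833 a0 70.40 r 54.5 z 270.9 yaw -4.1 Ftan -0.86 [-0.8  0.4 -0.3]
[0.15, -0.01, 0.14, -0.0, -0.09, 2.01]
[0.28, 0.04, 0.14, -0.0, -0.09, 3.48]
[0.41, 0.08, 0.14, -0.0, -0.09, 4.95]
```

Request:
arm_command:
  steps:
    - [0.18,0.05,0,0,0,2]
    - [0.37,0.11,0,0,0,4]
    - [0.46,0.14,0,0,0,5]
    - [0.46,0.14,0,0,0,5]

```text
t: 3.32
eef_pos: [594.8, -23.6, 270.3]
tcp_rot: [-3.141, -0.001, -0.159]
ft_force: [0.4, -0.5, 0.2]
opening: 0.228
```

Request:
arm_command:
  steps:
    - [0.18,0.05,0,0,0,2]
    - [0.37,0.11,0,0,0,4]
    - [0.46,0.14,0,0,0,5]
    - [0.46,0.14,0,0,0,5]

```text
t: 3.65
eef_pos: [599.1, -25.8, 269.9]
tcp_rot: [-3.141, -0.0, -0.246]
ft_force: [-0.2, -0.2, 0.9]
opening: 0.237
```

```bash
python3 -c "
from h import *
arc(55,1)"
```

```text
t 3.65 a0 60.12 r 54.4 z 269.9 yaw -14.1 Ftan -0.10 [-0.2 -0.2  0.9]
[0.48, 0.1, 0.04, -0.01, -0.02, 5.88]
```

Request:
arm_command:
  steps:
    - [0.18,0.05,0,0,0,2]
    - [0.37,0.11,0,0,0,4]
    - [0.46,0.14,0,0,0,5]
    - [0.46,0.14,0,0,0,5]

```text
t: 3.98
eef_pos: [603.2, -28.3, 269.8]
tcp_rot: [-3.141, -0.0, -0.334]
ft_force: [0.4, -0.0, 0.3]
opening: 0.238
```

Request:
arm_command:
  steps:
    - [0.18,0.05,0,0,0,2]
    - [0.37,0.11,0,0,0,4]
    - [0.46,0.14,0,0,0,5]
    - [0.46,0.14,0,0,0,5]

```text
t: 4.32
eef_pos: [607.1, -31.2, 269.7]
tcp_rot: [-3.141, -0.0, -0.421]
ft_force: [-0.2, -0.8, -0.4]
opening: 0.232
```

Request:
arm_command:
  steps:
    - [0.18,0.05,0,0,0,2]
    - [0.37,0.11,0,0,0,4]
    - [0.46,0.14,0,0,0,5]
    - [0.46,0.14,0,0,0,5]

```text
t: 4.65
eef_pos: [610.7, -34.4, 269.7]
tcp_rot: [-3.141, -0.0, -0.508]
ft_force: [-0.3, -0.1, -0.2]
opening: 0.23
```

```bash
python3 -c "
from h import *
arc(40,1)"
```

```text
t 4.65 a0 44.93 r 54.7 z 269.7 yaw -29.1 Ftan -0.10 [-0.3 -0.1 -0.2]
[0.46, 0.12, 0.02, -0.01, -0.0, 5.87]
```

Request:
arm_command:
  steps:
    - [0.18,0.05,0,0,0,2]
    - [0.37,0.11,0,0,0,4]
    - [0.46,0.14,0,0,0,5]
    - [0.46,0.14,0,0,0,5]

```text
t: 4.98
eef_pos: [614.1, -37.8, 269.7]
tcp_rot: [-3.141, -0.0, -0.596]
ft_force: [-0.5, 0.0, -0.9]
opening: 0.23
```

Request:
arm_command:
  steps:
    - [0.18,0.05,0,0,0,2]
    - [0.37,0.11,0,0,0,4]
    - [0.46,0.14,0,0,0,5]
    - [0.46,0.14,0,0,0,5]

```text
t: 5.32
eef_pos: [617.1, -41.6, 269.7]
tcp_rot: [-3.141, -0.0, -0.683]
ft_force: [-0.4, -0.3, -0.6]
opening: 0.231
```

Request:
arm_command:
  steps:
    - [0.18,0.05,0,0,0,2]
    - [0.37,0.11,0,0,0,4]
    - [0.46,0.14,0,0,0,5]
    - [0.46,0.14,0,0,0,5]

```text
t: 5.65
eef_pos: [619.8, -45.6, 269.7]
tcp_rot: [-3.141, -0.0, -0.77]
ft_force: [1.5, 0.4, 0.2]
opening: 0.227
```

```bash
python3 -c "
from h import *
arc(25,1)
cv2.imwrite('pics/w1.png',read_camera('wrist')[100:330,180:480,::-1])"
```

```text
t 5.65 a0 29.87 r 55.1 z 269.7 yaw -44.1 Ftan 0.40 [1.5 0.4 0.2]
[0.44, 0.16, 0.02, -0.01, -0.0, 5.87]
```

View pics/w1.png

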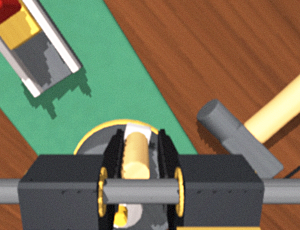

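The peg is at (135,150) in the crop, between the fingers and against the rear one, so the crank is following. It still turns free.

Request:
arm_command:
  steps:
    - [0.18,0.05,0,0,0,2]
    - [0.37,0.11,0,0,0,4]
    - [0.46,0.14,0,0,0,5]
    - [0.46,0.14,0,0,0,5]

```text
t: 6.03
eef_pos: [622.1, -49.7, 269.7]
tcp_rot: [-3.141, -0.0, -0.858]
ft_force: [-0.2, 0.6, -0.7]
opening: 0.232
```

Request:
arm_command:
  steps:
    - [0.18,0.05,0,0,0,2]
    - [0.37,0.11,0,0,0,4]
    - [0.46,0.14,0,0,0,5]
    - [0.46,0.14,0,0,0,5]

```text
t: 6.37
eef_pos: [624.1, -54.2, 269.8]
tcp_rot: [-3.141, -0.0, -0.945]
ft_force: [-0.3, 0.3, 0.9]
opening: 0.23
```

Request:
arm_command:
  steps:
    - [0.18,0.05,0,0,0,2]
    - [0.37,0.11,0,0,0,4]
    - [0.46,0.14,0,0,0,5]
    - [0.46,0.14,0,0,0,5]

```text
t: 6.7
eef_pos: [625.6, -58.7, 269.7]
tcp_rot: [-3.141, -0.0, -1.032]
ft_force: [-0.2, -0.8, 0.9]
opening: 0.233
```

```bash
python3 -c "
from h import *
arc(10,1)"
```

```text
t 6.7 a0 14.93 r 55.5 z 269.7 yaw -59.1 Ftan 0.73 [-0.2 -0.8  0.9]
[0.44, 0.2, 0.02, -0.01, -0.0, 5.87]
```

Request:
arm_command:
  steps:
    - [0.18,0.05,0,0,0,2]
    - [0.37,0.11,0,0,0,4]
    - [0.46,0.14,0,0,0,5]
    - [0.46,0.14,0,0,0,5]

```text
t: 7.03
eef_pos: [626.8, -63.4, 269.7]
tcp_rot: [-3.141, -0.0, -1.119]
ft_force: [-0.2, 0.1, 0.1]
opening: 0.232
```

Request:
arm_command:
  steps:
    - [0.18,0.05,0,0,0,2]
    - [0.37,0.13,0,0,0,4]
    - [0.46,0.16,0,0,0,5]
    - [0.46,0.16,0,0,0,5]

```text
t: 7.37
eef_pos: [627.3, -67.9, 269.7]
tcp_rot: [-3.141, 0.0, -1.207]
ft_force: [1.4, 4.8, 0.1]
opening: 0.234
```

Request:
arm_command:
  steps:
    - [0.18,0.05,0,0,0,2]
    - [0.37,0.13,0,0,0,4]
    - [0.46,0.16,0,0,0,5]
    - [0.46,0.16,0,0,0,5]

```text
t: 7.7
eef_pos: [627.4, -72.0, 269.8]
tcp_rot: [-3.141, 0.002, -1.294]
ft_force: [1.1, 10.1, 1.4]
opening: 0.228
```

```bash
python3 -c "
from h import *
arc(-5,1)"
```

```text
t 7.7 a0 1.06 r 55.5 z 269.8 yaw -74.1 Ftan -10.10 [ 1.1 10.1  1.4]
[0.54, 0.22, 0.02, -0.02, 0.1, 5.87]
```

Take-up found near tool angle 5°. I'm using finer steps now.

Request:
arm_command:
  steps:
    - [0.14,0.04,0,0,0,1.5]
    - [0.28,0.08,0,0,0,3]
    - [0.28,0.08,0,0,0,3]
    - [0.28,0.08,0,0,0,3]

```text
t: 8.03
eef_pos: [627.5, -75.1, 269.7]
tcp_rot: [-3.141, 0.001, -1.345]
ft_force: [1.0, 7.1, 0.6]
opening: 0.235
```

Request:
arm_command:
  steps:
    - [0.14,0.04,0,0,0,1.5]
    - [0.28,0.08,0,0,0,3]
    - [0.28,0.08,0,0,0,3]
    - [0.28,0.08,0,0,0,3]

```text
t: 8.37
eef_pos: [627.4, -78.6, 269.8]
tcp_rot: [-3.141, -0.0, -1.397]
ft_force: [2.2, 2.6, -0.6]
opening: 0.233
```

```bash
python3 -c "
from h import *
arc(-9,1)"
```

```text
t 8.3667 a0 -5.75 r 55.7 z 269.8 yaw -80.1 Ftan -2.78 [ 2.2  2.6 -0.6]
[0.28, 0.16, 0.03, -0.03, 0.0, 3.95]
```

Request:
arm_command:
  steps:
    - [0.14,0.05,0,0,0,1.5]
    - [0.28,0.09,0,0,0,3]
    - [0.28,0.09,0,0,0,3]
    - [0.28,0.09,0,0,0,3]

```text
t: 8.7
eef_pos: [626.8, -82.1, 269.7]
tcp_rot: [3.141, -0.0, -1.451]
ft_force: [0.9, 0.4, 0.4]
opening: 0.233
```

Request:
arm_command:
  steps:
    - [0.14,0.05,0,0,0,1.5]
    - [0.28,0.09,0,0,0,3]
    - [0.28,0.09,0,0,0,3]
    - [0.28,0.09,0,0,0,3]

```text
t: 9.03
eef_pos: [626.2, -84.7, 269.7]
tcp_rot: [3.141, 0.0, -1.504]
ft_force: [0.8, 2.0, 1.7]
opening: 0.232
```

```bash
python3 -c "
from h import *
arc(-15,1)"
```

```text
t 9.0333 a0 -12.18 r 55.5 z 269.7 yaw -86.2 Ftan -2.17 [0.8 2.  1.7]
[0.24, 0.13, 0.02, 0.02, 0.01, 3.83]
```

Request:
arm_command:
  steps:
    - [0.14,0.05,0,0,0,1.5]
    - [0.28,0.09,0,0,0,3]
    - [0.28,0.09,0,0,0,3]
    - [0.28,0.09,0,0,0,3]

```text
t: 9.37
eef_pos: [625.6, -86.9, 269.7]
tcp_rot: [3.142, 0.001, -1.557]
ft_force: [1.9, 7.6, 1.2]
opening: 0.235
```

Request:
arm_command:
  steps:
    - [0.14,0.05,0,0,0,1.5]
    - [0.28,0.09,0,0,0,3]
    - [0.28,0.09,0,0,0,3]
    - [0.28,0.09,0,0,0,3]

```text
t: 9.7
eef_pos: [624.8, -89.4, 269.7]
tcp_rot: [-3.141, 0.002, -1.61]
ft_force: [2.6, 11.8, 0.4]
opening: 0.231
```

Request:
arm_command:
  steps:
    - [0.14,0.05,0,0,0,1.5]
    - [0.28,0.09,0,0,0,3]
    - [0.28,0.09,0,0,0,3]
    - [0.28,0.09,0,0,0,3]

```text
t: 10.03
eef_pos: [623.8, -92.7, 269.7]
tcp_rot: [-3.141, 0.0, -1.662]
ft_force: [2.1, 4.1, -0.4]
opening: 0.233
```

Request:
arm_command:
  steps:
    - [0.14,0.05,0,0,0,1.5]
    - [0.28,0.09,0,0,0,3]
    - [0.28,0.09,0,0,0,3]
    - [0.28,0.09,0,0,0,3]

```text
t: 10.37
eef_pos: [622.6, -96.0, 269.7]
tcp_rot: [-3.141, -0.0, -1.713]
ft_force: [0.3, -0.3, -0.8]
opening: 0.233
```

Request:
arm_command:
  steps:
    - [0.14,0.05,0,0,0,1.5]
    - [0.28,0.09,0,0,0,3]
    - [0.28,0.09,0,0,0,3]
    - [0.28,0.09,0,0,0,3]

```text
t: 10.7
eef_pos: [621.2, -98.7, 269.7]
tcp_rot: [3.141, -0.0, -1.766]
ft_force: [0.2, 0.1, -0.7]
opening: 0.234
```

```bash
cat >> h.py <<'E'
def ana(rows):
    for x,y,fx,fy in rows:
        p=np.array([x,y])-AX; a=np.arctan2(p[1],p[0]); print("a %.2f r %.1f Ftan %.1f Frad %.1f"%(np.degrees(a),np.hypot(*p),fx*np.sin(a)-fy*np.cos(a),fx*np.cos(a)+fy*np.sin(a)))
E
python3 -c "
from h import *
arc(-30,1)"
```

```text
t 10.7 a0 -27.60 r 55.5 z 269.7 yaw -101.2 Ftan -0.23 [ 0.2  0.1 -0.7]
[0.21, 0.12, 0.02, 0.02, -0.02, 3.83]
```

Request:
arm_command:
  steps:
    - [0.14,0.05,0,0,0,1.5]
    - [0.28,0.09,0,0,0,3]
    - [0.28,0.09,0,0,0,3]
    - [0.28,0.09,0,0,0,3]

```text
t: 11.03
eef_pos: [619.9, -101.0, 269.7]
tcp_rot: [3.142, 0.0, -1.818]
ft_force: [1.6, 2.9, 0.4]
opening: 0.233
```

Request:
arm_command:
  steps:
    - [0.14,0.05,0,0,0,1.5]
    - [0.28,0.09,0,0,0,3]
    - [0.28,0.09,0,0,0,3]
    - [0.28,0.09,0,0,0,3]

```text
t: 11.37
eef_pos: [618.5, -103.1, 269.8]
tcp_rot: [-3.141, 0.001, -1.871]
ft_force: [3.3, 7.3, -1.7]
opening: 0.231
```

Request:
arm_command:
  steps:
    - [0.14,0.05,0,0,0,1.5]
    - [0.28,0.09,0,0,0,3]
    - [0.28,0.09,0,0,0,3]
    - [0.28,0.09,0,0,0,3]

```text
t: 11.7
eef_pos: [616.9, -105.2, 269.7]
tcp_rot: [-3.141, 0.001, -1.924]
ft_force: [3.7, 7.8, -1.5]
opening: 0.23
```

Request:
arm_command:
  steps:
    - [0.14,0.05,0,0,0,1.5]
    - [0.28,0.09,0,0,0,3]
    - [0.28,0.09,0,0,0,3]
    - [0.28,0.09,0,0,0,3]

```text
t: 12.03
eef_pos: [615.1, -107.8, 269.7]
tcp_rot: [-3.141, 0.001, -1.976]
ft_force: [4.2, 5.2, -1.7]
opening: 0.229
```

Request:
arm_command:
  steps:
    - [0.14,0.05,0,0,0,1.5]
    - [0.28,0.09,0,0,0,3]
    - [0.28,0.09,0,0,0,3]
    - [0.28,0.09,0,0,0,3]

```text
t: 12.37
eef_pos: [613.0, -110.5, 269.7]
tcp_rot: [-3.141, 0.0, -2.027]
ft_force: [3.0, 1.9, -0.6]
opening: 0.233
```

```bash
python3 -c "
from h import *
arc(-45,1)"
```

```text
t 12.3667 a0 -42.47 r 55.6 z 269.7 yaw -116.2 Ftan -3.47 [ 3.   1.9 -0.6]
[0.22, 0.13, 0.02, -0.03, 0.0, 3.85]
```

Request:
arm_command:
  steps:
    - [0.14,0.05,0,0,0,1.5]
    - [0.28,0.09,0,0,0,3]
    - [0.28,0.09,0,0,0,3]
    - [0.28,0.09,0,0,0,3]

```text
t: 12.7
eef_pos: [610.6, -112.8, 269.7]
tcp_rot: [3.141, -0.0, -2.08]
ft_force: [-0.3, -0.9, -0.7]
opening: 0.229
```

Request:
arm_command:
  steps:
    - [0.14,0.05,0,0,0,1.5]
    - [0.28,0.09,0,0,0,3]
    - [0.28,0.09,0,0,0,3]
    - [0.28,0.09,0,0,0,3]

```text
t: 13.03
eef_pos: [608.7, -114.5, 269.7]
tcp_rot: [3.141, 0.0, -2.132]
ft_force: [1.8, 2.6, 0.0]
opening: 0.23
```

Request:
arm_command:
  steps:
    - [0.14,0.05,0,0,0,1.5]
    - [0.28,0.09,0,0,0,3]
    - [0.28,0.09,0,0,0,3]
    - [0.28,0.09,0,0,0,3]

```text
t: 13.37
eef_pos: [606.7, -116.0, 269.7]
tcp_rot: [-3.141, 0.001, -2.185]
ft_force: [3.8, 5.9, -2.2]
opening: 0.233
```

Request:
arm_command:
  steps:
    - [0.14,0.05,0,0,0,1.5]
    - [0.28,0.09,0,0,0,3]
    - [0.28,0.09,0,0,0,3]
    - [0.28,0.09,0,0,0,3]

```text
t: 13.7
eef_pos: [604.5, -117.6, 269.8]
tcp_rot: [-3.141, 0.002, -2.238]
ft_force: [5.9, 7.1, -1.3]
opening: 0.234
```

```bash
python3 -c "
from h import *
arc(-57,1)"
```

```text
t 13.7 a0 -53.92 r 55.2 z 269.8 yaw -128.2 Ftan -8.92 [ 5.9  7.1 -1.3]
[0.28, 0.11, 0.03, -0.04, 0.09, 3.8]
```

Request:
arm_command:
  steps:
    - [0.14,0.05,0,0,0,1.5]
    - [0.28,0.09,0,0,0,3]
    - [0.28,0.09,0,0,0,3]
    - [0.28,0.09,0,0,0,3]

```text
t: 14.03
eef_pos: [601.8, -119.8, 269.7]
tcp_rot: [-3.141, 0.0, -2.29]
ft_force: [2.3, 2.5, -1.6]
opening: 0.236
```

Request:
arm_command:
  steps:
    - [0.09,0.03,0,0,0,1]
    - [0.18,0.06,0,0,0,2]
    - [0.18,0.06,0,0,0,2]
    - [0.18,0.06,0,0,0,2]

```text
t: 14.37
eef_pos: [600.0, -120.9, 269.7]
tcp_rot: [-3.141, 0.0, -2.325]
ft_force: [3.1, 2.6, -1.7]
opening: 0.234
```

```bash
python3 -c "
from h import *
arc(-61,1)"
```

```text
t 14.3667 a0 -59.69 r 55.5 z 269.7 yaw -133.2 Ftan -3.96 [ 3.1  2.6 -1.7]
[0.11, 0.09, 0.02, -0.01, 0.01, 2.82]
```

Request:
arm_command:
  steps:
    - [0.07,0.04,0,0,0,1]
    - [0.14,0.07,0,0,0,1.5]
    - [0.14,0.07,0,0,0,1.5]
    - [0.14,0.07,0,0,0,1.5]

```text
t: 14.7
eef_pos: [598.4, -121.6, 269.8]
tcp_rot: [3.141, -0.0, -2.35]
ft_force: [1.7, 1.4, -0.4]
opening: 0.235
```

```bash
python3 -c "
from h import *
arc(-63,1)"
```

```text
t 14.7 a0 -61.44 r 55.3 z 269.8 yaw -134.7 Ftan -2.16 [ 1.7  1.4 -0.4]
[0.13, 0.08, 0.03, 0.01, -0.02, 3.34]
```

Request:
arm_command:
  steps:
    - [0.07,0.04,0,0,0,1]
    - [0.14,0.05,0,0,0,1.5]
    - [0.14,0.05,0,0,0,1.5]
    - [0.14,0.05,0,0,0,1.5]

```text
t: 15.03
eef_pos: [597.1, -122.1, 269.7]
tcp_rot: [3.141, -0.0, -2.376]
ft_force: [1.2, 0.1, 0.4]
opening: 0.233
```

Request:
arm_command:
  steps:
    - [0,0,0,0,0,0]

```text
t: 15.12
eef_pos: [597.1, -122.1, 269.7]
tcp_rot: [3.141, -0.0, -2.376]
ft_force: [0.6, -0.1, 1.0]
opening: 0.233
```

Request:
arm_command:
  steps:
    - [0,0,0,0,0,0]

```text
t: 15.2
eef_pos: [597.1, -122.0, 269.7]
tcp_rot: [3.141, -0.0, -2.376]
ft_force: [0.1, 0.1, 0.4]
opening: 0.231
```

```bash
python3 -c "
from h import *
arc(-65,1)"
```

```text
t 15.2 a0 -62.90 r 55.1 z 269.7 yaw -136.1 Ftan -0.11 [0.1 0.1 0.4]
[0.19, 0.07, 0.02, 0.03, -0.02, 3.85]
```

Request:
arm_command:
  steps:
    - [0.09,0.03,0,0,0,1]
    - [0.18,0.06,0,0,0,2]
    - [0.18,0.06,0,0,0,2]
    - [0.18,0.06,0,0,0,2]

```text
t: 15.53
eef_pos: [595.4, -122.9, 269.7]
tcp_rot: [3.141, -0.0, -2.411]
ft_force: [0.0, 1.3, 0.6]
opening: 0.234
```

Request:
arm_command:
  steps:
    - [0,0,0,0,0,0]

```text
t: 15.62
eef_pos: [595.4, -122.9, 269.6]
tcp_rot: [3.141, -0.0, -2.411]
ft_force: [-0.1, -1.8, 0.7]
opening: 0.233
```

Request:
arm_command:
  steps:
    - [0,0,0,0,0,0]

```text
t: 15.7
eef_pos: [595.4, -122.9, 269.6]
tcp_rot: [3.141, -0.0, -2.411]
ft_force: [-0.5, -0.3, -0.3]
opening: 0.233
```

```bash
python3 -c "
from h import *
arc(-65,1)"
```

```text
t 15.7 a0 -64.84 r 55.1 z 269.6 yaw -138.1 Ftan 0.62 [-0.5 -0.3 -0.3]
[0.01, 0.01, 0.01, 0.02, -0.01, 1.85]
```

The fourth bump has been passed, with zero load and the fifth rise not yet reached. I'll back off 2° so the peg is clear, then lift.

Request:
arm_command:
  steps:
    - [-0.19,-0.05,0,0,0,-2]
    - [-0.19,-0.05,0,0,0,-2]
    - [-0.19,-0.05,-2,0,0,-2]
    - [-0.19,-0.05,-4,0,0,-2]
    - [-0.19,-0.05,-7,0,0,-2]
    - [-0.19,-0.05,-10,0,0,-2]
    - [-0.19,-0.05,-10,0,0,-2]
  jaw: 2.4

```text
t: 16.28
eef_pos: [597.7, -122.1, 375.2]
tcp_rot: [-3.135, 0.004, -2.377]
ft_force: [0.5, -0.8, 1.7]
opening: 0.256
```

```bash
python3 -c "
from h import *
print(state()['eef_pos'],state()['ft_force'])
show(606.8,88.3,365,-102.2)"
```

```text
[ 597.69617581 -122.09608231  375.20075304] [ 0.51321556 -0.81047793  1.65483036]
array([-15.22,  14.56,   0.98,  -0.45,   0.09, -34.  ])
```

Request:
arm_command:
  steps:
    - [-1.9,1.8,0,0,0,-4.2]
    - [-3.8,3.6,0,0,0,-8.5]
    - [-5.7,5.5,0,0,0,-12.8]
    - [-7.6,7.3,0,0,0,-17]
    - [-9.5,9.1,0,0,0,-21.2]
    - [-11.4,10.9,0,0,0,-25.5]
    - [-13.3,12.7,0,0,0,-29.8]
    - [-15.2,14.5,0,0,0,-34]
    - [-15.2,14.5,0,0,0,-34]
    - [-15.2,14.5,0,0,0,-34]

```text
t: 17.12
eef_pos: [606.3, 88.9, 369.3]
tcp_rot: [3.141, -0.0, -1.782]
ft_force: [-0.7, -0.4, -0.6]
opening: 0.251
```

```bash
python3 -c "
from h import *
print(state()['eef_pos'],state()['ft_force'])
m=camera_model('wrist'); im=read_camera('wrist')
for n,p in dict(knobtop=(606.8,88.3,67),knobbot=(606.8,88.3,33),tip=(606.8,88.3,174)).items(): print(n,proj('w',p,m).round(1))
cv2.imwrite('pics/w2.png',im[80:400,120:520,::-1])
cv2.imwrite('pics/t2.png',cv2.resize(read_camera('top')[165:245,262:382,::-1],None,fx=6,fy=6,interpolation=cv2.INTER_CUBIC))
show(606.8,88.3,233,-102.2)"
```

```text
[606.27280651  88.89120386 369.32802328] [-0.66544376 -0.42120967 -0.59227062]
knobtop [321.6 198.3]
knobbot [321.4 190.5]
tip [322.2 240.1]
array([-0.1 , -0.02, 13.65,  0.02, -0.01, -0.05])
```

View pics/w2.png

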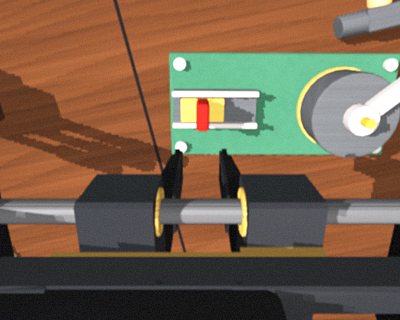

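The knob top is at about (323,198) in full-frame pixels, against a prediction of (321.6,198.3). The knob is between the fingers, and the crank stays at right past the drum. I'm descending.

Request:
arm_command:
  steps:
    - [-0.1,0,3,0,0,0]
    - [-0.1,0,6,0,0,0]
    - [-0.1,0,8.5,0,0,0]
    - [-0.1,0,10.5,0,0,0]
    - [-0.1,0,12,0,0,0]
    - [-0.1,0,13.6,0,0,0]
    - [-0.1,0,13.6,0,0,0]
    - [-0.1,0,13.6,0,0,0]

```text
t: 17.88
eef_pos: [606.8, 87.9, 233.4]
tcp_rot: [3.14, -0.0, -1.785]
ft_force: [-0.3, -0.5, 0.5]
opening: 0.254
```

Request:
arm_command:
  steps:
    - [0.4,0,0,0,0,0]
    - [0.8,0,0,0,0,0]
    - [1.2,0,0,0,0,0]
    - [1.6,0,0,0,0,0]
    - [2.0,0,0,0,0,0]
    - [2.0,0,0,0,0,0]

```text
t: 18.38
eef_pos: [602.4, 68.5, 234.2]
tcp_rot: [-3.141, 0.0, -1.784]
ft_force: [0.5, -0.4, 0.6]
opening: 0.251
```

```bash
cat >> h.py <<'E'
def bolt():
    s=state(); p=s["eef_pos"][:2]-AX; b=np.radians(77.8); u=np.array([np.cos(b),np.sin(b)])
    print("t",s["t"],"along %.1f across %.1f z %.1f F %.1f"%(p@u,p@[u[1],-u[0]],s["eef_pos"][2],s["ft_force"][:2]@u),s["ft_force"].round(1))
E
python3 -c "
from h import *
bolt()"
```

```text
t 18.3833 along 144.8 across -0.2 z 234.2 F -0.3 [ 0.5 -0.4  0.6]
```

Request:
arm_command:
  steps:
    - [0.4,0,0,0,0,0]
    - [0.8,0,0,0,0,0]
    - [1.2,0,0,0,0,0]
    - [1.6,0,0,0,0,0]
    - [2.0,0,0,0,0,0]
    - [2.2,0,0,0,0,0]
    - [2.2,0,0,0,0,0]

```text
t: 18.97
eef_pos: [597.7, 47.3, 233.6]
tcp_rot: [3.141, -0.0, -1.783]
ft_force: [-0.2, -0.3, -0.1]
opening: 0.254
```

Request:
arm_command:
  steps:
    - [0.1,0,0,0,0,0]
    - [0.2,0,0,0,0,0]
    - [0.2,0,0,0,0,0]

```text
t: 19.22
eef_pos: [597.4, 45.8, 233.6]
tcp_rot: [3.141, -0.0, -1.783]
ft_force: [0.7, 0.2, -0.1]
opening: 0.25
```

```bash
python3 -c "
from h import *
bolt()
cv2.imwrite('pics/w3.png',read_camera('wrist')[80:400,120:520,::-1])"
```

```text
t 19.2167 along 121.5 across -0.3 z 233.6 F 0.4 [ 0.7  0.2 -0.1]
```

View pics/w3.png

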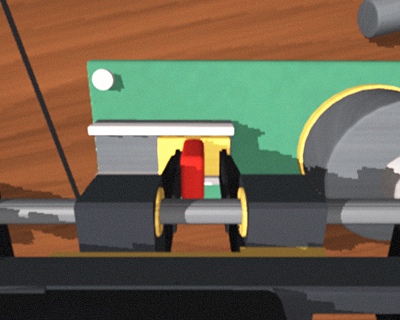

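The knob (192,165) has moved with the rear finger and the bolt's front sits near the track end. I'm pushing on gently in small steps to reach the stop.

Request:
arm_command:
  steps:
    - [0.05,0,0,0,0,0]
    - [0.1,0,0,0,0,0]
    - [0.15,0,0,0,0,0]
    - [0.15,0,0,0,0,0]

```text
t: 19.6
eef_pos: [597.0, 44.4, 233.6]
tcp_rot: [3.141, 0.0, -1.783]
ft_force: [0.2, 1.9, -1.8]
opening: 0.25
```

Request:
arm_command:
  steps:
    - [0.05,0,0,0,0,0]
    - [0.1,0,0,0,0,0]
    - [0.1,0,0,0,0,0]

```text
t: 19.85
eef_pos: [596.8, 43.4, 233.7]
tcp_rot: [3.141, 0.0, -1.783]
ft_force: [-0.1, 1.5, -1.1]
opening: 0.256
```

```bash
python3 -c "
from h import *
bolt()"
```

```text
t 19.85 along 119.0 across -0.3 z 233.7 F 1.5 [-0.1  1.5 -1.1]
```

Request:
arm_command:
  steps:
    - [0.05,0,0,0,0,0]
    - [0.1,0,0,0,0,0]
    - [0.1,0,0,0,0,0]

```text
t: 20.1
eef_pos: [596.7, 42.9, 233.7]
tcp_rot: [-3.142, 0.001, -1.783]
ft_force: [1.5, 8.1, -2.1]
opening: 0.252
```

Request:
arm_command:
  steps:
    - [0.05,0,0,0,0,0]
    - [0.1,0,0,0,0,0]
    - [0.1,0,0,0,0,0]

```text
t: 20.35
eef_pos: [596.6, 42.6, 233.7]
tcp_rot: [-3.141, 0.002, -1.783]
ft_force: [1.8, 13.6, -3.1]
opening: 0.255
```

```bash
python3 -c "
from h import *
bolt()"
```

```text
t 20.35 along 118.2 across -0.4 z 233.7 F 13.7 [ 1.8 13.6 -3.1]
```

The force climbs steadily with almost no travel, so the bolt is at the hard stop, 40+ mm on. I'm backing off to mid-gap and lifting clear.

Request:
arm_command:
  steps:
    - [-0.3,0,0,0,0,0]
    - [-0.6,0,0,0,0,0]
    - [-0.6,0,0,0,0,0]
    - [-0.6,0,-2,0,0,0]
    - [-0.6,0,-5,0,0,0]
    - [-0.6,0,-8,0,0,0]
    - [-0.6,0,-11,0,0,0]
    - [-0.6,0,-15,0,0,0]
    - [-4,4,-17,0,0,0]
    - [-7,6,-17,0,0,0]
    - [-7,6,-17,0,0,0]

```text
t: 21.27
eef_pos: [550.2, 125.4, 405.8]
tcp_rot: [-3.14, 0.001, -1.782]
ft_force: [0.7, 0.4, 0.5]
opening: 0.253
```

```bash
python3 - <<'E'
from h import *
bolt(); m=camera_model('wrist'); im=read_camera('wrist')
u=np.array([np.cos(np.radians(77.8)),np.sin(np.radians(77.8))])
for d in(125,165): print(d,proj('w',[*(AX+d*u),67],m).round(1))
print('pin',proj('w',[*AX,87],m).round(1))
cv2.imwrite('pics/w4.png',im[:,:,::-1])
E
```

```text
t 21.2667 along 189.3 across -63.3 z 405.8 F 0.5 [0.7 0.4 0.5]
125 [379.4 136.1]
165 [343.4 136.1]
pin [502.9 137.4]
```

View pics/w4.png

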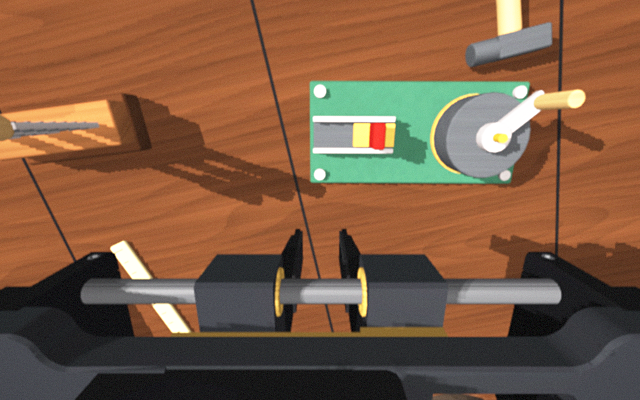

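The knob is at (378,136), against (379,136) predicted for home. The crank stands past the drum, the tools are undisturbed and the gripper is clear.

```bash
python3 -c "
from cell import *
print(job_done())"
```

```text
the job is handed in; nothing more can be done
None
```

The crank is four clicks on, the lock bolt is home, and I handed the job in at about 21 s of the 72 s.

- **Crank:** I straddled the peg loosely and turned it clockwise. It ran free for about 65°. Then I felt four separate load rises, starting near tool angles +5°, −12°, −30° and −48°, about 18° apart. Sampled peak loads were about 8.5 to 12 N.
- **Where I stopped:** I stopped near −65°, where the load read about 0 N and the fifth rise had not begun. I backed off 2° before lifting clear. The click count rests on force samples about every 2 to 3°; I could not measure the pin's 1 mm rise directly.
- **Lock bolt:** I then pushed the red knob towards the drum. At the stop the force climbed to about 14 N with almost no further travel.
- **Last checks:** The final wrist picture shows the knob at pixel (378,136), against (379,136) predicted for fully home. The gripper was clear of everything, and the tools I could see (hammer, bone stick, rasp stand) looked undisturbed. The seed pot was not in that last picture, but the arm never went near it.
- **Disagreements:** The load rose over about 4° rather than in a sharp jump. The nearly free stretches were also shorter than the 9° described.

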